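# Stow the bench for the road

## Task

The mobile lab is about to drive off, so stow the four loose things in the middle of the bench in their fixed travel holders: the vial, the red-capped bottle and the squat jar each upright in the round holder of its size, standing right down on the recess floor, and the bench timer flat, display up, inside the corners of the square dock. Set each one down rather than dropping it, let go of it, and leave the beaker and the mortar where they stand.

Things in the scene. Friction and masses are not known exactly. Their poses are not given: they have to be found in the camera images.
- vial_mid (a point): Smallest of the three upright round containers: a capped glass vial with a black cap, 25 mm across, 48 mm tall (body up to 38 mm, then the slightly narrower cap). Loose, standing. The point is its centre, 24 mm above its underside; z is its upright axis.
- bottle_mid (a point): Middle-sized upright round container: a screw-cap reagent bottle with a red cap, body 40 mm across up to 57 mm, cap 34 mm across, 78 mm tall in all. Loose, standing among the holders (not the bottles far to the left beyond the block heater). The point is its centre, 39 mm above its underside; z is its upright axis.
- jar_mid (a point): Widest upright round container: a squat capped jar with a yellow cap, body 52 mm across up to 53 mm, cap 48 mm across, 66 mm tall in all. Loose, standing. The point is its centre, 33 mm above its underside; z is its upright axis.
- timer_mid (a point): Bench timer: a flat off-white box with a grey display and three buttons, 58 mm along its own x, 66 mm along its own y, 19 mm high. Loose, lying on its back with the display up. The point is its centre, 9.5 mm above its underside; z is up.
- cup_small_seat (a point): Smallest round holder, fixed to the table: grey flange 66 mm across and 5 mm thick with a raised round collar and a dark rubber floor. The recess is 35 mm across, flaring to 42 mm at the rim; rim 9 mm above the recess floor (14 mm above the table). The point is the centre of the recess floor, 5 mm above the table.
- cup_medium_seat (a point): Middle round holder, fixed: same make, flange 81 mm across, recess 50 mm across flaring to 57 mm at the rim; rim 9 mm above the recess floor. The point is the centre of the recess floor, 5 mm above the table.
- cup_large_seat (a point): Largest round holder, fixed: same make, flange 93 mm across, recess 62 mm across flaring to 69 mm at the rim; rim 9 mm above the recess floor. The point is the centre of the recess floor, 5 mm above the table.
- dock_seat (a point): Square dock, fixed: grey plate 96 x 96 mm, 5 mm thick, with a dark rubber floor and an L-shaped wall at each corner, 8 mm high; inside the corners it measures 82 x 82 mm, and the walls leave 48 mm gaps in the middle of all four sides. The point is the centre of its floor, 5 mm above the table; its x and y axes run along its sides.
- beaker_mid (a point): Bystander: a glass beaker about 70 mm across and 90 mm tall, behind the work. Loose; the point is its centre, 45 mm above its underside.
- mortar_mid (a point): Bystander: a white porcelain mortar 94 mm across and 55 mm tall, at the right of the work. Loose; the point is its centre, 27.5 mm above its underside.
Mind the look-alikes: they are no part of the job. Leave any orange look-alike of the part that bears cup_small_seat alone.

How it is judged:
By the outcome, as a careful person would: the job done as asked, in the order asked, and still so for the second after the job is handed in, with the robot touching nothing.
It also fails if it takes over 102 s, if anything falls off the work surface, if the arm or the gripper's body presses on something with over 40 N, if the wrist force passes 120 N, or if a joint passes its speed limit or range.

## Robot

A 6-joint arm with a two-finger parallel gripper is mounted at the origin on a cart in front of the work surface, level with it; the furniture and walls round the work are solid. World frame = base frame: x ahead of the robot, y to its left, z up, the work surface at z = 0. Lengths are in m, angles in rad, forces in N, time in s.
With the tool pointing down it reaches from about 0.375 to 0.975 m from the base axis. Payload 3.8 kg.
Tool frame: the origin (TCP) lies at the very end of the fingers, on their centre line; the grasp point (between the pads) lies 19 mm behind it; z points along the fingers, y is the direction in which the jaws open and shut (so a half turn about z gives the same grasp; the last joint's range is limited). The gripper opens to 85 mm and grips with 20 to 120 N. Pads are 22 mm wide; open, the fingers measure 114 mm over their backs; the gripper's body (76 mm by 85 mm) begins 54 mm behind the grasp point. The pads swing forward as they close: fully open they stand 13 mm farther back than shut.
Start: joints at [-1.324, 0.264, 1.604, -0, 1.274, -0.037], TCP at [0.189, -0.648, 0.231] pointing down, gripper open.
Joint ranges: [-2.63, 2.63], [-0.94, 2.18], [0.31, 2.57], [-1.31, 4.45], [0, 2.66], [-2.55, 2.55]. Speed limits (rad/s): [2.57, 2.57, 3.14, 3.14, 3.14, 3.14].

## Interface

Orientations are given as a rotation vector (axis times angle).
In Python, from workcell import read_state, read_camera, camera_info, finish_job gives the robot as it stands. The module is installed in compiled form; this text tells all that it offers.
- The arm moves only by the tool play_rows, never from a script. Its argument "motion" is a list of rows, each a list of 5 numbers: the shift along the tool's x, y, z in units of 1000 mm (1.0 is 1000 mm), then the turn about the tool's z in units of 2 pi rad (1.0 is 2 pi rad), then the finger opening in mm, from 0 to 85.4. A call has 1 to 5 rows; each row shifts and turns the commanded pose from where the row before left it, along the tool's axes as they then stand; what a row does not reach is not made up. A row lasts 1/8 s, in which the tool goes at most 62.5 mm and 10.7 degrees, less where a joint would pass 70% of its speed; a pose out of reach is approached as far as the arm can. A call with a number of a shift or a turn outside -1 to 1 is refused whole. A call with a gripper value outside its range is refused whole. The fingers move at their own pace and stop on an object; "squeeze" is the grip in N (left out, the last holds). Time passes only in rows, so rows that do not move let the fingers close. It gives the time, the measured TCP pose, the force and the opening at its end, in the units of the state.
- read_state(): the state, without advancing time (a new reading comes with each control period).
- read_camera(name): name is "scene" or "top" or "wrist"; returns the picture (400x640x3 uint8, red, green, blue); there is no depth.
- camera_info(name): a dict with "intrinsics" (3x3 intrinsics, pixels), "pose" (4x4, takes a point from camera to world coordinates). Camera axes: x right, y down, z forward; pixel columns grow to the right and rows downward; lengths in m; the calibration is good to about 2 mm. A picture is of the moment at which its call begins: read the wrist's pose just before it. camera_info takes no time and is no camera call; for the wrist camera it gives the pose at the moment of the call.
- finish_job(): hands the job in, once; it reports no verdict.
The state is a dict: "time": time; "q": joint angles; "joint_vel": joint speeds; "joint_torque": joint torques, N m; "tool_pos": TCP position; "tcp_rot": TCP orientation; "wrist_force": force on the tool from outside, world axes, zero at the start; "torque": the same for the moment, N m; "width": opening from 0.0 (shut) to 1.0 (fully open).
Only numpy, scipy, OpenCV 4.12 (cv2) and the standard library are available. Lean on these libraries where they do the work, as an engineer would, in place of code of your own. Each camera call takes 0.05 s, during which the arm holds its last target. There are 200 camera calls.

## Working session

There is one attempt and no reset: what is moved stays moved. The work goes in short steps, Python scripts to look and compute and a tool call to move; the robot and the scene stay as the last step left them, time stands still between calls to the robot, and variables do not carry over. Pictures are saved under pics/ and viewed, about 12 in all and at most 16, crops included, and the job is handed in when it is done.

Besides the shell and the picture viewer there is one more tool, called after "Request:" by a JSON object that holds its "fn" and its "kwargs". play_rows: Moves the arm, as the interface text tells. Shifts and turns lie within -1 to 1; 1 stands for 1000 mm of shift or 2 pi rad of turn. Its arguments: {"type":"object","properties":{"motion":{"type":"array","items":{"type":"array","items":{"type":"number"}}},"squeeze":{"type":"number"}},"required":["motion"]}

```bash
ls; mkdir -p pics; python3 - <<'E'
from workcell import *
import cv2,numpy as np
np.set_printoptions(precision=4,suppress=True)
for n in ['scene','top']:
    cv2.imwrite(f'pics/{n}0.png',read_camera(n)[:,:,::-1]);c=camera_info(n);print(n,c['intrinsics'],c['pose'])
print(camera_info('wrist')); print(read_state())
E
```

```text
pics
scene [[513.7655   0.     318.5716]
 [  0.     513.7655 208.0327]
 [  0.       0.       1.    ]] [[-0.6222 -0.3308  0.7095 -0.3965]
 [-0.7827  0.2434 -0.5729  0.7184]
 [ 0.0168 -0.9118 -0.4103  0.6401]
 [ 0.      0.      0.      1.    ]]
top [[518.5761   0.     312.0766]
 [  0.     518.5761 193.5157]
 [  0.       0.       1.    ]] [[ 0.0272 -0.995   0.096   0.4704]
 [-0.9995 -0.0284 -0.0104 -0.0701]
 [ 0.0131 -0.0957 -0.9953  1.5132]
 [ 0.      0.      0.      1.    ]]
{'intrinsics': array([[295.079 ,   0.    , 324.2646],
       [  0.    , 295.079 , 199.9533],
       [  0.    ,   0.    ,   1.    ]]), 'pose': array([[ 0.2804, -0.9118, -0.3   ,  0.2652],
       [-0.9599, -0.2678, -0.0831, -0.6245],
       [-0.0045,  0.3113, -0.9503,  0.3739],
       [ 0.    ,  0.    ,  0.    ,  1.    ]])}
{'time': 0.1, 'q': array([-1.3239,  0.2647,  1.6052,  0.    ,  1.2737, -0.0369]), 'joint_vel': array([ 0.0015, -0.0001, -0.0014,  0.0015, -0.0008,  0.0001]), 'joint_torque': array([ -0.0006, -51.671 , -36.8588,  -0.0001,   0.0063,  -0.    ]), 'tool_pos': array([ 0.1888, -0.6473,  0.2301]), 'tcp_rot': array([-3.108 , -0.444 ,  0.0003]), 'wrist_force': array([ 0.0232, -0.6597, -0.1456]), 'torque': array([-0.0712,  0.0115,  0.0376]), 'width': 0.999212029048924}
```

View pics/top0.png

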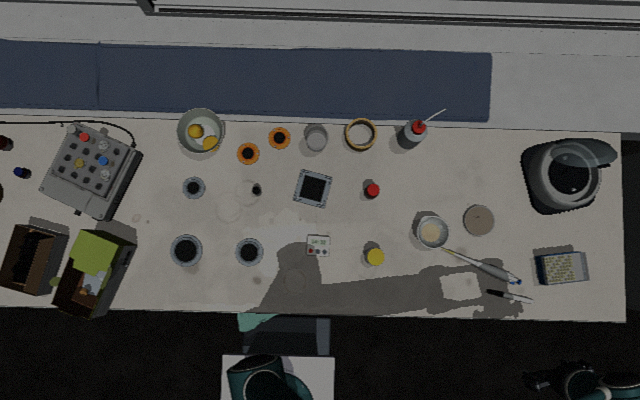

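View pics/scene0.png

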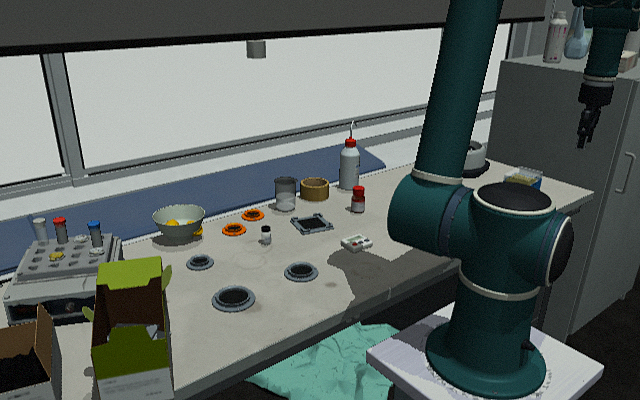

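Top picture: black-capped vial (257,189), red-capped bottle (372,190), yellow-capped jar (374,257), timer (318,244) and dock (313,188). The grey holders are small (193,187), large (187,250) and medium (249,250). The orange look-alikes are at (248,153) and (279,138). The washing bottle at (418,128) also has a red top, but the squat bottle at (372,190) fits the description. I'll enlarge to confirm and measure the positions coarsely.

```bash
cat > h.py <<'E'
from workcell import *
import cv2,numpy as np
np.set_printoptions(precision=4,suppress=True)
def cast(n,uv,z,info=None):
    c=info or camera_info(n);K=c['intrinsics'];T=c['pose']
    d=T[:3,:3]@np.linalg.inv(K)@np.array([uv[0],uv[1],1.0]);o=T[:3,3]
    return o+d*(z-o[2])/d[2]
def proj(p,c):
    T=c['pose'];q=c['intrinsics']@(T[:3,:3].T@(np.array(p)-T[:3,3]));return q[:2]/q[2]
def blobs(mask,amin=20):
    n,l,s,c=cv2.connectedComponentsWithStats(mask.astype(np.uint8))
    return [(c[i].round(1),s[i].tolist()) for i in range(1,n) if s[i][4]>=amin]
E
python3 - <<'E'
from h import *
im=cv2.imread('pics/top0.png');hsv=cv2.cvtColor(im,cv2.COLOR_BGR2HSV)
cv2.imwrite('pics/topcrop.png',cv2.resize(im[120:280,165:405],None,fx=3.3,fy=3.3,interpolation=cv2.INTER_CUBIC))
H,S,V=[hsv[...,i].astype(int) for i in range(3)]
roi=np.zeros(H.shape,bool);roi[165:275,165:405]=1
for nm,m,z in [('red',((H<8)|(H>172))&(S>150)&(V>80),.078),('yellow',(H>20)&(H<35)&(S>120),.066),('dark',V<50,.005)]:
    for c,s in blobs(m&roi): print(nm,c,s,cast('top',c,z))
E
```

```text
red [372.8 189.3] [367, 184, 12, 12, 110] [ 0.6255 -0.254   0.078 ]
yellow [375.1 256.4] [367, 248, 17, 18, 231] [ 0.4397 -0.2649  0.066 ]
dark [312.3 188.2] [299, 175, 27, 27, 485] [ 0.6315 -0.0861  0.005 ]
dark [192.7 187.5] [187, 182, 13, 12, 118] [0.6236 0.2626 0.005 ]
dark [256.2 190. ] [252, 186, 9, 9, 60] [0.6216 0.0775 0.005 ]
dark [367.9 194. ] [364, 186, 13, 13, 57] [ 0.6191 -0.2492  0.005 ]
dark [185.4 250.4] [175, 240, 22, 22, 381] [0.4408 0.2746 0.005 ]
dark [248.5 252. ] [240, 243, 18, 18, 244] [0.4412 0.0929 0.005 ]
```

View pics/topcrop.png

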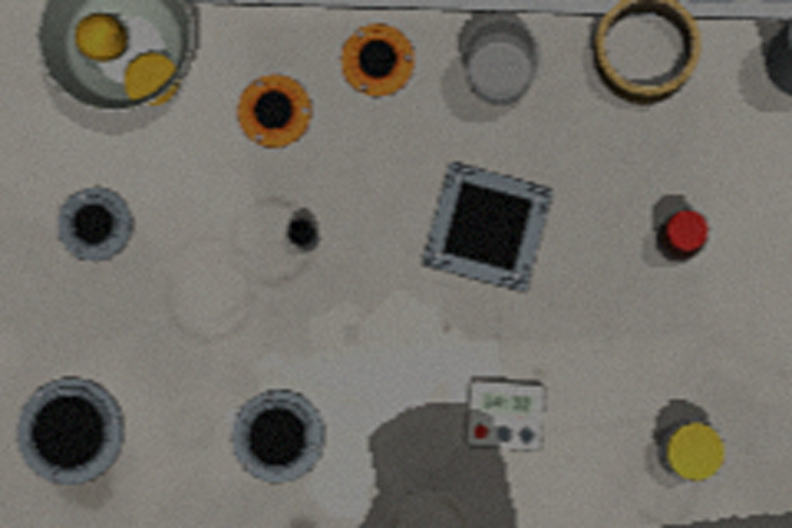

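The enlarged crop confirms it. Grey holders at crop (95,223), (278,436) and (70,431) measure about 63, 81 and 91 mm, which are the small, medium and large flanges. The two orange ones at (275,110) and (378,60) are the look-alikes. First I square the tool to the world axes, then rise and look with the wrist camera.

Request:
{"fn": "play_rows", "kwargs": {"motion": [[0,0,-0.035,0.0226,85],[0,0,-0.035,0.0226,85],[0.05,-0.03,0,0,85],[0.05,-0.05,0,0,85],[0.035,-0.05,0,0,85]], "squeeze": 40}}

```text
time: 0.72
tool_pos: [0.3195, -0.5225, 0.3005]
tcp_rot: [-3.141, 0.001, -0.0]
wrist_force: [0.4, -0.0, 0.5]
width: 0.998
```

Request:
{"fn": "play_rows", "kwargs": {"motion": [[0.035,-0.05,0,0,85],[0.035,-0.05,0,0,85],[0.035,-0.05,0,0,85],[0.03,-0.05,0,0,85],[0.03,-0.05,0,0,85]]}}

```text
time: 1.35
tool_pos: [0.4838, -0.2719, 0.3008]
tcp_rot: [-3.141, 0.0, 0.001]
wrist_force: [0.0, -0.7, -0.3]
width: 0.999
```

Request:
{"fn": "play_rows", "kwargs": {"motion": [[0.02,-0.05,0,0,85],[0.02,-0.05,0,0,85],[0.01,-0.05,0,0,85],[0,-0.05,0,0,85],[0,0,0,0,85]]}}

```text
time: 1.98
tool_pos: [0.533, -0.0707, 0.3008]
tcp_rot: [-3.141, -0.007, 0.001]
wrist_force: [0.1, -0.4, -0.7]
width: 0.994
```

```bash
python3 - <<'E'
from h import *
c=camera_info('wrist');im=read_camera('wrist')[:,:,::-1];cv2.imwrite('pics/w1.png',im);np.save('w1.npy',c['pose'])
s=read_state();print(s['time'],s['tool_pos'],s['tcp_rot'],s['q']);print(c['pose'])
E
```

```text
2.025 [ 0.533  -0.0725  0.3009] [ 3.1414  0.0049 -0.0012] [-0.1812 -0.0328  1.8056 -0.0004  1.3695  1.3865]
[[ 0.0049 -0.9498 -0.3129  0.6126]
 [-1.     -0.0058  0.0018 -0.0698]
 [-0.0036  0.3129 -0.9498  0.4445]
 [ 0.      0.      0.      1.    ]]
```

View pics/w1.png

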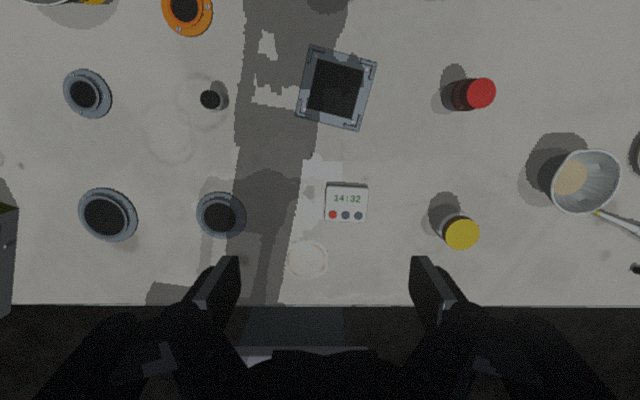

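The wrist view shows everything: vial (210,99), bottle cap (481,93), jar cap (462,234), timer (346,202), dock (334,88). The small, medium and large cups are at (84,94), (219,214) and (107,214). I'll measure all of them here and compare with the top view.

```bash
python3 - <<'E'
from h import *
im=cv2.imread('pics/w1.png');hsv=cv2.cvtColor(im,cv2.COLOR_BGR2HSV)
H,S,V=[hsv[...,i].astype(int) for i in range(3)]
c=camera_info('wrist')
roi=np.zeros(H.shape,bool);roi[30:250,40:520]=1
for nm,m,z in [('red',((H<8)|(H>172))&(S>150)&(V>130),.078),('yellow',(H>20)&(H<35)&(S>120)&(V>120),.066),('dark',V<45,.005)]:
    for q,s in blobs(m&roi,100): print(nm,q,s,cast('wrist',q,z,c),'z48',cast('wrist',q,.048,c)[:2])
    if nm=='dark': D=m&roi
def quad(m,z,nm):
    cn=max(cv2.findContours(m.astype(np.uint8),cv2.RETR_EXTERNAL,cv2.CHAIN_APPROX_NONE)[0],key=cv2.contourArea)
    P=np.array([cast('wrist',p[0],z,c)[:2] for p in cn],np.float32)
    (x,y),sz,a=cv2.minAreaRect(P);print(nm,x,y,sz,a)
r=np.zeros_like(D);r[55:120,300:370]=1;quad(D&r,.005,'dockfloor')
r[:]=0;r[178:224,322:370]=1
t=(V>150)&r;t=cv2.morphologyEx(t.astype(np.uint8),cv2.MORPH_CLOSE,np.ones((9,9)));quad(t,.019,'timer')
E
python3 - <<'E'
from h import *
im=cv2.imread('pics/top0.png')
g=cv2.cvtColor(im,cv2.COLOR_BGR2GRAY)
print('top vial z48',cast('top',(256.2,190),.048),'timer',cast('top',(318.6,245.8),.019))
E
```

```text
red [480.7  92.9] [467, 79, 28, 29, 626] [ 0.6243 -0.2532  0.078 ] z48 [ 0.6252 -0.2681]
yellow [461.9 234. ] [446, 219, 33, 31, 789] [ 0.4385 -0.2643  0.066 ] z48 [ 0.4302 -0.2735]
dark [334.3  88.3] [307, 59, 56, 60, 2298] [ 0.6319 -0.0845  0.005 ] z48 [ 0.63   -0.0832]
dark [82.7 94. ] [70, 81, 26, 27, 505] [0.6232 0.269  0.005 ] z48 [0.6222 0.2357]
dark [209.9  99. ] [201, 91, 19, 18, 267] [0.6172 0.0909 0.005 ] z48 [0.6167 0.075 ]
dark [103.8 216.9] [84, 199, 40, 36, 1086] [0.4378 0.282  0.005 ] z48 [0.4549 0.2474]
dark [219.7 217.2] [204, 203, 32, 29, 728] [0.4381 0.0962 0.005 ] z48 [0.4552 0.0798]
dockfloor 0.6304886341094971 -0.08460713922977448 (0.06538419425487518, 0.0653788149356842) 76.0543441772461
timer 0.47281351685523987 -0.10127460211515427 (0.06465408951044083, 0.06634791195392609) 86.08675384521484
top vial z48 [0.6172 0.0733 0.048 ] timer [ 0.4645 -0.1085  0.019 ]
```

Two views agree to within 2 mm. Next I go to the vial, hovering with the opening reduced to 50 mm.

Request:
{"fn": "play_rows", "kwargs": {"motion": [[0.028,-0.049,0.05,0,50],[0.028,-0.049,0.05,0,50],[0.028,-0.049,0.05,0,50],[0,0,0.05,0,50],[0,0,0,0,50]]}}

```text
time: 2.65
tool_pos: [0.5987, 0.0468, 0.1214]
tcp_rot: [3.141, -0.001, -0.018]
wrist_force: [0.2, -1.1, -0.4]
width: 0.585
```

```bash
cat > look.py <<'E'
from h import *
import sys
s=read_state();c=camera_info('wrist');im=read_camera('wrist')[:,:,::-1].copy();cv2.imwrite(f'pics/{sys.argv[1]}.png',im)
print(s['time'],s['tool_pos'],s['tcp_rot'],s['width'])
np.save(sys.argv[1]+'.npy',c['pose'])
E
python3 look.py w2; python3 - <<'E'
from h import *
im=cv2.imread('pics/w2.png');c=camera_info('wrist')
for p in [(.617,.0745,.048),(.617,.0745,.0)]: print(proj(p,c))
E
```

```text
2.65 [0.5987 0.0468 0.1214] [ 3.1405 -0.0011 -0.018 ] 0.5853201837679896
[289.8973 188.6837]
[295.6849 174.196 ]
```

View pics/w2.png

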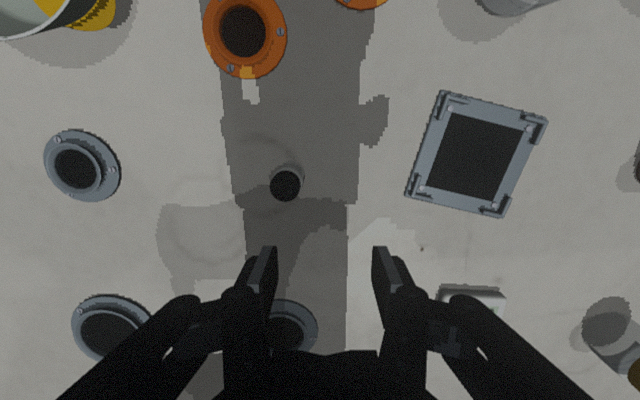

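The vial cap is at (285,186), between the fingers. The arm may still have been settling, so I'll let it rest and re-measure.

Request:
{"fn": "play_rows", "kwargs": {"motion": [[0,0,0,0,50],[0,0,0,0,50]]}}

```text
time: 2.95
tool_pos: [0.6049, 0.0472, 0.1301]
tcp_rot: [-3.141, 0.002, -0.008]
wrist_force: [0.2, -0.3, 0.4]
width: 0.587
```

```bash
python3 look.py w3; python3 - <<'E'
from h import *
im=cv2.imread('pics/w3.png');c=camera_info('wrist');V=im.max(2)
p=proj((.617,.0745,.048),c).astype(int);r=np.zeros(V.shape,bool);r[p[1]-30:p[1]+30,p[0]-35:p[0]+35]=1
print(p)
for q,s in blobs((V<35)&r,60):print(q,s,cast('wrist',q,.048,c))
E
```

```text
2.95 [0.6049 0.0472 0.1301] [-3.1415  0.0022 -0.008 ] 0.5871467450093322
[291 192]
[286.9 192. ] [273, 178, 28, 29, 622] [0.6171 0.0784 0.048 ]
```

Request:
{"fn": "play_rows", "kwargs": {"motion": [[0.012,-0.03,0,0,50],[0,0,0.055,0,50],[0,0,0,0,50]]}}

```text
time: 3.38
tool_pos: [0.6113, 0.0777, 0.0687]
tcp_rot: [3.141, 0.0, -0.012]
wrist_force: [-0.2, -0.7, -0.8]
width: 0.584
```

```bash
python3 look.py w4; python3 - <<'E'
from h import *
im=cv2.imread('pics/w4.png');c=camera_info('wrist');V=im.max(2);print(proj((.617,.0775,.048),c))
cv2.imwrite('pics/w4c.png',im[100:300,170:470])
E
```

```text
3.375 [0.6113 0.0777 0.0687] [ 3.1408  0.     -0.0125] 0.5841312831743379
[326.332  232.0844]
```

View pics/w4c.png

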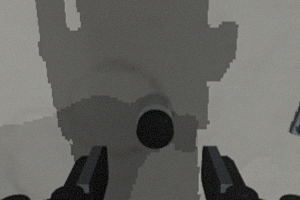

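The cap is at (325,230), centred between the fingers and where predicted. Next: nudge x by 5 mm, descend and grip.

Request:
{"fn": "play_rows", "kwargs": {"motion": [[0.004,0,0.03,0,50],[0,0,0.025,0,50],[0,0,0,0,50]]}}

```text
time: 3.8
tool_pos: [0.6186, 0.0775, 0.0173]
tcp_rot: [3.141, -0.001, -0.002]
wrist_force: [-0.3, 1.1, 0.4]
width: 0.586
```

Request:
{"fn": "play_rows", "kwargs": {"motion": [[0,0,0,0,15],[0,0,0,0,15],[0,0,0,0,15],[0,0,0,0,15]], "squeeze": 30}}

```text
time: 4.3
tool_pos: [0.621, 0.078, 0.0197]
tcp_rot: [-3.141, 0.0, -0.007]
wrist_force: [-0.9, -0.7, 6.3]
width: 0.265
```

Width is 22.6 mm at z≈0.020, so the pads are on the narrower cap. I'll reopen, go 7 mm lower and regrip on the body.

Request:
{"fn": "play_rows", "kwargs": {"motion": [[0,0,0,0,45],[0,0,0,0,45],[-0.003,0,0.006,0,45],[0,0,0,0,45],[0,0,0,0,45]]}}

```text
time: 4.92
tool_pos: [0.6156, 0.078, 0.0105]
tcp_rot: [3.142, -0.0, -0.001]
wrist_force: [0.6, 0.2, 0.1]
width: 0.527
```

Request:
{"fn": "play_rows", "kwargs": {"motion": [[0,0,0,0,15],[0,0,0,0,15],[0,0,0,0,15],[0,0,0,0,15]]}}

```text
time: 5.42
tool_pos: [0.6162, 0.078, 0.0112]
tcp_rot: [-3.142, 0.0, -0.001]
wrist_force: [0.6, -0.5, 0.9]
width: 0.271
```

Request:
{"fn": "play_rows", "kwargs": {"motion": [[0,0,-0.03,0,15],[0,0,-0.05,0,15],[0.002,-0.055,0,0,15],[0.002,-0.055,0,0,15],[0.002,-0.055,0,0,15]]}}

```text
time: 6.05
tool_pos: [0.622, 0.2443, 0.0912]
tcp_rot: [-3.142, 0.001, -0.001]
wrist_force: [0.5, 0.0, -0.3]
width: 0.274
```

Request:
{"fn": "play_rows", "kwargs": {"motion": [[0,-0.02,0,0,15],[0,0,0,0,15],[0,0,0,0,15],[0,0,0,0,15]]}}

```text
time: 6.55
tool_pos: [0.622, 0.2612, 0.0908]
tcp_rot: [3.141, -0.003, -0.001]
wrist_force: [0.9, 0.3, -0.3]
width: 0.273
```

```bash
python3 look.py w5; python3 - <<'E'
from h import *
c=camera_info('wrist');print(proj((.623,.263,.005),c),proj((.623,.263,.014),c))
E
```

```text
6.55 [0.622  0.2612 0.0908] [ 3.141  -0.0031 -0.0008] 0.2729048639545112
[323.6603 203.5966] [323.614  207.2711]
```

View pics/w5.png

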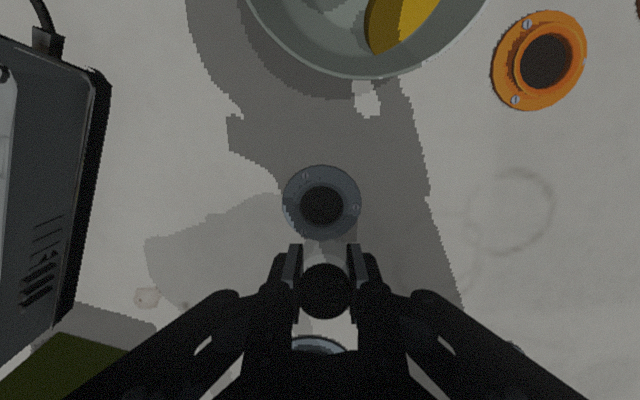

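The grey small cup is at (322,203), where predicted; the orange look-alike at (540,60) stays aside. The vial (326,290) is upright in the fingers. I'll lower it.

Request:
{"fn": "play_rows", "kwargs": {"motion": [[0.001,-0.003,0.04,0,15],[0,0,0.02,0,15],[0,0,0,0,15],[0,0,0,0,15]]}}

```text
time: 7.1
tool_pos: [0.6237, 0.2659, 0.0317]
tcp_rot: [-3.141, 0.001, -0.001]
wrist_force: [-0.3, 0.7, 0.3]
width: 0.272
```

Request:
{"fn": "play_rows", "kwargs": {"motion": [[0,0,0.007,0,15],[0,0,0.004,0,15],[0,0,0,0,15],[0,0,0,0,15]]}}

```text
time: 7.6
tool_pos: [0.623, 0.266, 0.02]
tcp_rot: [-3.142, 0.0, -0.0]
wrist_force: [-0.0, -0.3, -0.8]
width: 0.268
```

Request:
{"fn": "play_rows", "kwargs": {"motion": [[0,0,0.003,0,15],[0,0,0.0,0,15],[0,0,0.0,0,15]]}}

```text
time: 7.98
tool_pos: [0.6229, 0.2659, 0.0169]
tcp_rot: [3.142, -0.0, -0.0]
wrist_force: [-0.3, -0.5, 0.7]
width: 0.273
```

Request:
{"fn": "play_rows", "kwargs": {"motion": [[0,0,0.002,0,15],[0,0,0.0,0,15],[0,0,0.0,0,15]]}}

```text
time: 8.35
tool_pos: [0.6234, 0.2661, 0.0161]
tcp_rot: [-3.141, 0.0, -0.001]
wrist_force: [-1.7, -0.8, 4.5]
width: 0.268
```

There is contact (4.5 N) at z=0.0161, the height predicted for the recess floor. I release, rise and look.

Request:
{"fn": "play_rows", "kwargs": {"motion": [[0,0,0,0,42],[0,0,0,0,42],[0,0,0,0,42],[0,0,-0.02,0,42],[0,0,-0.055,0,42]]}}

```text
time: 8.98
tool_pos: [0.6202, 0.2648, 0.0877]
tcp_rot: [3.139, -0.0, -0.011]
wrist_force: [1.6, 0.5, -0.6]
width: 0.494
```

Request:
{"fn": "play_rows", "kwargs": {"motion": [[0,0.01,-0.055,0,75],[0,0.055,-0.02,0,75],[0,0.0,0,0,75],[0,0,0,0,75]]}}

```text
time: 9.48
tool_pos: [0.6231, 0.201, 0.1659]
tcp_rot: [-3.141, 0.002, -0.001]
wrist_force: [0.4, 0.4, -0.8]
width: 0.877
```

```bash
python3 look.py w6; python3 - <<'E'
from h import *
im=cv2.imread('pics/w6.png');c=camera_info('wrist');p=proj((.623,.265,.053),c);print(p,proj((.623,.264,.005),c));u,v=p.astype(int)
cv2.imwrite('pics/w6c.png',cv2.resize(im[max(v-70,0):v+70,max(u-90,0):u+90],None,fx=3,fy=3))
E
```

```text
9.475 [0.6231 0.201  0.1659] [-3.1408  0.0019 -0.0015] 0.8767976179094538
[255.6256 194.6988] [266.6859 181.3377]
```

View pics/w6c.png

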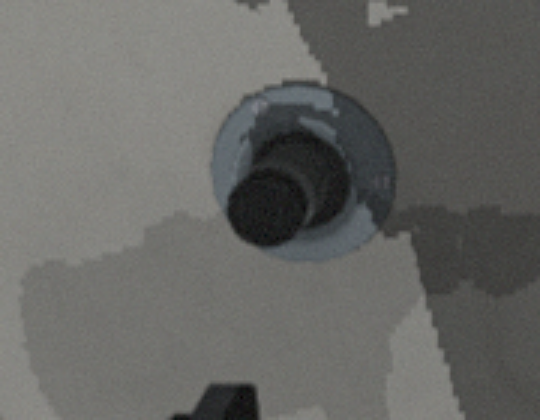

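The vial cap is at crop (268,205), which is image (254,193), against (256,195) predicted for a vial standing upright on the floor. It is seated. Now the bottle.

Request:
{"fn": "play_rows", "kwargs": {"motion": [[0,0.055,0,0,75],[0,0.055,0,0,75],[0,0.055,0,0,75],[0,0.055,0,0,75],[0,0.055,0,0,75]]}}

```text
time: 10.15
tool_pos: [0.6224, -0.0743, 0.1636]
tcp_rot: [-3.141, -0.002, 0.003]
wrist_force: [0.6, -1.5, 0.0]
width: 0.874
```

Request:
{"fn": "play_rows", "kwargs": {"motion": [[0,0.055,0,0,75],[0,0.055,0,0,75],[0.002,0.055,0,0,75],[0,0,0,0,75],[0,0,0,0,75]]}}

```text
time: 10.78
tool_pos: [0.6246, -0.2378, 0.1635]
tcp_rot: [-3.14, 0.0, 0.003]
wrist_force: [0.4, -0.1, 0.9]
width: 0.876
```

```bash
python3 look.py w7; python3 - <<'E'
from h import *
im=cv2.imread('pics/w7.png');c=camera_info('wrist')
hsv=cv2.cvtColor(im,cv2.COLOR_BGR2HSV);H,S,V=[hsv[...,i].astype(int) for i in range(3)]
print(proj((.625,-.2535,.078),c))
for q,s in blobs(((H<8)|(H>172))&(S>150)&(V>130),100): print(q,s,cast('wrist',q,.078,c))
E
```

```text
10.775 [ 0.6246 -0.2378  0.1635] [-3.1398  0.0001  0.0034] 0.8756308910452182
[345.6592 204.2381]
[343.7 199.4] [324, 186, 40, 28, 816] [ 0.6292 -0.2518  0.078 ]
```

Request:
{"fn": "play_rows", "kwargs": {"motion": [[0,0.0145,0,0,75],[0.001,0,0.05,0,75],[0,0,0.05,0,75],[0,0,0.03,0,75],[0,0,0,0,75]]}}

```text
time: 11.45
tool_pos: [0.6232, -0.2518, 0.0314]
tcp_rot: [-3.139, -0.002, 0.01]
wrist_force: [-0.6, -0.7, -0.6]
width: 0.874
```

Request:
{"fn": "play_rows", "kwargs": {"motion": [[0,0,0,0,75],[0,0,0.011,0,75],[0,0,0,0,75],[0,0,0,0,75]]}}

```text
time: 11.95
tool_pos: [0.6261, -0.2537, 0.0245]
tcp_rot: [3.141, -0.0, 0.001]
wrist_force: [-0.7, -0.1, 0.9]
width: 0.88
```

Request:
{"fn": "play_rows", "kwargs": {"motion": [[0,0,0,0,28],[0,0,0,0,28],[0,0,0,0,28],[0,0,0,0,28]], "squeeze": 40}}

```text
time: 12.45
tool_pos: [0.6264, -0.2537, 0.0245]
tcp_rot: [3.141, -0.0, 0.001]
wrist_force: [-0.3, -0.2, 2.0]
width: 0.448
```

Request:
{"fn": "play_rows", "kwargs": {"motion": [[0,0,-0.03,0,28],[0,0,-0.05,0,28],[-0.023,-0.043,0,0,28],[-0.023,-0.043,0,0,28],[-0.023,-0.043,0,0,28]]}}

```text
time: 13.08
tool_pos: [0.5557, -0.1233, 0.1036]
tcp_rot: [-3.141, 0.001, 0.001]
wrist_force: [0.3, 0.3, -0.5]
width: 0.445
```

Request:
{"fn": "play_rows", "kwargs": {"motion": [[-0.023,-0.043,0,0,28],[-0.023,-0.043,0,0,28],[-0.023,-0.043,0,0,28],[-0.023,-0.043,0,0,28],[-0.024,-0.045,0,0,28]]}}

```text
time: 13.7
tool_pos: [0.4398, 0.0936, 0.1037]
tcp_rot: [-3.142, 0.001, 0.0]
wrist_force: [0.5, 0.2, -0.3]
width: 0.444
```

Request:
{"fn": "play_rows", "kwargs": {"motion": [[0,0,0,0,28],[0,0,0,0,28],[0,0,0,0,28]]}}

```text
time: 14.08
tool_pos: [0.4416, 0.0917, 0.104]
tcp_rot: [3.141, -0.002, 0.0]
wrist_force: [0.1, -0.4, -1.1]
width: 0.444
```

```bash
python3 look.py w8; python3 - <<'E'
from h import *
c=camera_info('wrist');print(proj((.4405,.0935,.005),c),proj((.4405,.275,.005),c),proj((.6305,-.085,.005),c))
E
```

```text
14.075 [0.4416 0.0917 0.104 ] [ 3.1414 -0.0023  0.0005] 0.44366531807579807
[323.4891 200.946 ] [114.5699 201.0814] [591.3832 -70.5246]
```

View pics/w8.png

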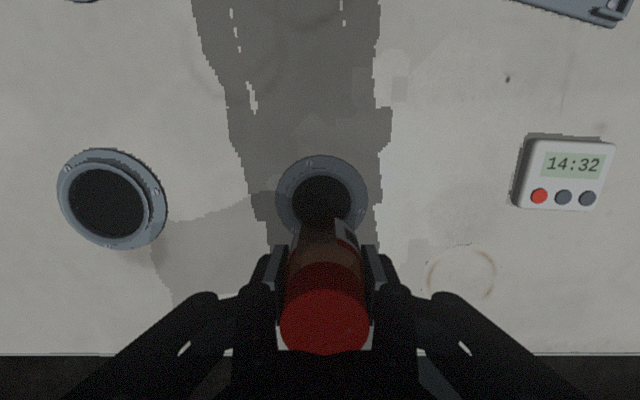

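The medium cup flange spans columns 276–369 (centre 322, row ~200), against (323.5,201) predicted. The bottle hangs upright in the fingers. I lower it.

Request:
{"fn": "play_rows", "kwargs": {"motion": [[0,-0.003,0.04,0,28],[0,0,0.02,0,28],[0,0,0.008,0,28],[0,0,0,0,28],[0,0,0,0,28]]}}

```text
time: 14.75
tool_pos: [0.4421, 0.0954, 0.0369]
tcp_rot: [-3.141, 0.001, -0.003]
wrist_force: [-0.2, -0.4, -1.3]
width: 0.448
```

Request:
{"fn": "play_rows", "kwargs": {"motion": [[0,0,0.004,0,28],[0,0,0,0,28],[0,0,0,0,28]]}}

```text
time: 15.12
tool_pos: [0.441, 0.0956, 0.0321]
tcp_rot: [-3.142, 0.0, -0.0]
wrist_force: [0.1, 0.5, -0.6]
width: 0.448
```

Request:
{"fn": "play_rows", "kwargs": {"motion": [[0,0,0.003,0,28],[0,0,0,0,28],[0,0,0,0,28]]}}

```text
time: 15.5
tool_pos: [0.4415, 0.0956, 0.0294]
tcp_rot: [-3.141, 0.0, -0.002]
wrist_force: [-0.7, 0.8, 4.1]
width: 0.446
```

Contact (4.1 N) comes at z=0.0294, as predicted for the floor. Release, rise and look.

Request:
{"fn": "play_rows", "kwargs": {"motion": [[0,0,0,0,60],[0,0,0,0,60],[0,0,0,0,60],[0,0,-0.02,0,60],[0,0,-0.055,0,60]]}}

```text
time: 16.12
tool_pos: [0.4377, 0.095, 0.1016]
tcp_rot: [3.14, -0.0, -0.013]
wrist_force: [1.1, 0.5, 0.4]
width: 0.706
```

Request:
{"fn": "play_rows", "kwargs": {"motion": [[0,0,-0.055,0,80],[0,0.055,-0.02,0,80],[0,0.055,0,0,80],[0,0,0,0,80],[0,0,0,0,80]]}}

```text
time: 16.75
tool_pos: [0.4406, -0.0145, 0.1786]
tcp_rot: [-3.141, 0.003, 0.001]
wrist_force: [-0.1, -0.7, 0.2]
width: 0.937
```

```bash
python3 look.py w9; python3 - <<'E'
from h import *
im=cv2.imread('pics/w9.png');c=camera_info('wrist');print(proj((.4415,.095,.083),c),proj((.441,.0945,.005),c))
cv2.imwrite('pics/w9c.png',cv2.resize(im[120:280,100:320],None,fx=2.5,fy=2.5))
E
```

```text
16.75 [ 0.4406 -0.0145  0.1786] [-3.141   0.0025  0.0011] 0.9367249721480785
[198.3604 199.6917] [227.6701 178.1164]
```

View pics/w9c.png

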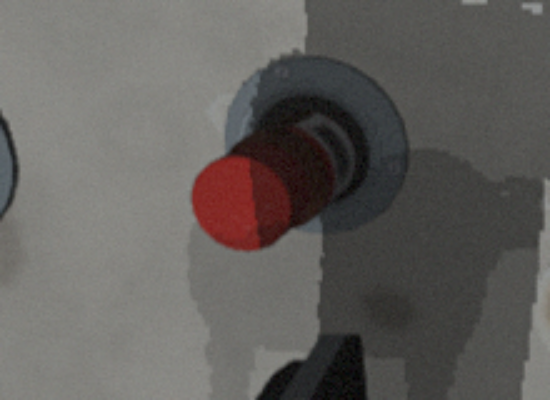

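The bottle cap is at image (197,201), against (198,200) predicted when seated on the floor. Now the jar.

Request:
{"fn": "play_rows", "kwargs": {"motion": [[0,0.055,0,0,82],[0,0.055,0,0,82],[0,0.055,0,0,82],[0,0.055,0,0,82],[-0.001,0.01,0,0,82]]}}

```text
time: 17.42
tool_pos: [0.4404, -0.2459, 0.1786]
tcp_rot: [3.142, -0.002, -0.001]
wrist_force: [-0.5, -0.1, -0.6]
width: 0.962
```

Request:
{"fn": "play_rows", "kwargs": {"motion": [[0,0,0,0,82],[0,0,0,0,82],[0,0,0,0,82]]}}

```text
time: 17.8
tool_pos: [0.4401, -0.2429, 0.1788]
tcp_rot: [-3.141, -0.003, 0.0]
wrist_force: [0.3, 0.0, -0.6]
width: 0.963
```

```bash
python3 look.py w10; python3 - <<'E'
from h import *
im=cv2.imread('pics/w10.png');c=camera_info('wrist')
hsv=cv2.cvtColor(im,cv2.COLOR_BGR2HSV);H,S,V=[hsv[...,i].astype(int) for i in range(3)]
print(proj((.439,-.2645,.066),c))
for q,s in blobs((H>20)&(H<35)&(S>120)&(V>50),150): print(q,s,cast('wrist',q,.066,c))
E
```

```text
17.8 [ 0.4401 -0.2429  0.1788] [-3.1412 -0.003   0.0003] 0.9627229173845891
[349.1112 196.1309]
[347.5 195.7] [322, 170, 52, 51, 2050] [ 0.4394 -0.263   0.066 ]
```

Request:
{"fn": "play_rows", "kwargs": {"motion": [[-0.001,0.0205,0,0,84],[0,0,0.04,0,84],[0,0,0.05,0,84],[0,0,0.045,0,84],[0,0,0,0,84]]}}

```text
time: 18.48
tool_pos: [0.4355, -0.2635, 0.0403]
tcp_rot: [-3.137, 0.001, 0.012]
wrist_force: [-0.7, 0.2, -0.3]
width: 0.982
```

Request:
{"fn": "play_rows", "kwargs": {"motion": [[0,0,0,0,84],[0,0,0.022,0,84],[0,0,0,0,84],[0,0,0,0,84]]}}

```text
time: 18.98
tool_pos: [0.4403, -0.266, 0.024]
tcp_rot: [3.14, -0.0, 0.004]
wrist_force: [-0.0, -0.1, 0.5]
width: 0.981
```

Request:
{"fn": "play_rows", "kwargs": {"motion": [[0,0,0,0,40],[0,0,0,0,40],[0,0,0,0,40],[0,0,0,0,40]], "squeeze": 50}}

```text
time: 19.48
tool_pos: [0.4397, -0.2654, 0.0233]
tcp_rot: [3.141, -0.0, 0.002]
wrist_force: [-0.9, 1.4, 5.3]
width: 0.58
```

The pads sit close to the jar's shoulder, so I regrip 8 mm lower.

Request:
{"fn": "play_rows", "kwargs": {"motion": [[0,0,0,0,75],[0,0,0,0,75],[0,0,0.008,0,75],[0,0,0,0,75],[0,0,0,0,75]]}}

```text
time: 20.1
tool_pos: [0.4386, -0.2648, 0.0135]
tcp_rot: [-3.141, 0.0, 0.001]
wrist_force: [0.2, -0.3, -0.0]
width: 0.878
```

Request:
{"fn": "play_rows", "kwargs": {"motion": [[0,0,0,0,40],[0,0,0,0,40],[0,0,0,0,40],[0,0,0,0,40]]}}

```text
time: 20.6
tool_pos: [0.4394, -0.2653, 0.0143]
tcp_rot: [3.141, -0.0, 0.001]
wrist_force: [0.2, -0.0, 2.7]
width: 0.588
```

Request:
{"fn": "play_rows", "kwargs": {"motion": [[0,0,-0.03,0,40],[0,0,-0.05,0,40],[0,0,-0.055,0,40],[0,-0.05,0,0,40],[0,-0.055,0,0,40]]}}

```text
time: 21.22
tool_pos: [0.4394, -0.1596, 0.15]
tcp_rot: [3.141, -0.004, 0.003]
wrist_force: [0.2, 0.3, -0.5]
width: 0.587
```

Request:
{"fn": "play_rows", "kwargs": {"motion": [[0,-0.055,0,0,40],[0,-0.055,0,0,40],[0,-0.055,0,0,40],[0,-0.055,0,0,40],[0,-0.055,0,0,40]]}}

```text
time: 21.85
tool_pos: [0.4384, 0.1166, 0.1488]
tcp_rot: [3.141, -0.0, 0.0]
wrist_force: [1.8, -0.1, -0.4]
width: 0.592
```

Request:
{"fn": "play_rows", "kwargs": {"motion": [[0,-0.055,0,0,40],[0,-0.055,0,0,40],[0,-0.05,0,0,40],[0,0,0,0,40],[0,0,0,0,40]]}}

```text
time: 22.48
tool_pos: [0.4383, 0.2744, 0.1483]
tcp_rot: [3.14, 0.001, -0.002]
wrist_force: [-0.1, -1.2, -0.5]
width: 0.589
```

```bash
python3 look.py w11; python3 - <<'E'
from h import *
c=camera_info('wrist');print(proj((.4415,.276,.005),c))
E
```

```text
22.475 [0.4383 0.2744 0.1483] [ 3.1403  0.0011 -0.0021] 0.5888965379845185
[323.4242 182.9511]
```

View pics/w11.png

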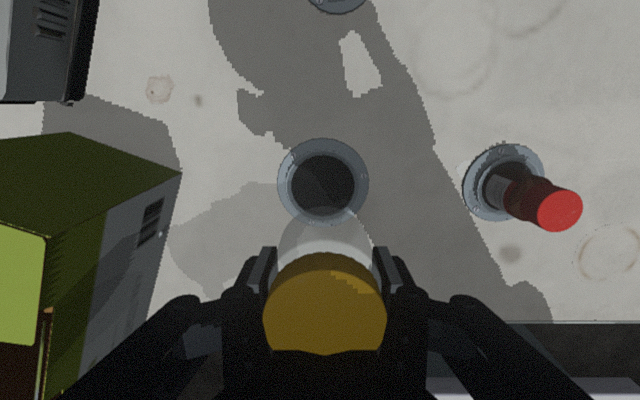

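The large cup is at (323.5,182.5), against (323.4,183) predicted. The green box on the left is about 60 mm clear. I lower the jar.

Request:
{"fn": "play_rows", "kwargs": {"motion": [[0.003,-0.002,0.03,0,40],[0,0,0.05,0,40],[0,0,0.03,0,40],[0,0,0.01,0,40],[0,0,0,0,40]]}}

```text
time: 23.15
tool_pos: [0.442, 0.276, 0.0289]
tcp_rot: [3.141, -0.002, -0.001]
wrist_force: [-0.0, 0.2, -0.6]
width: 0.586
```

Request:
{"fn": "play_rows", "kwargs": {"motion": [[0,0,0.004,0,40],[0,0,0,0,40],[0,0,0,0,40]]}}

```text
time: 23.52
tool_pos: [0.4426, 0.2774, 0.0258]
tcp_rot: [-3.141, 0.0, -0.002]
wrist_force: [0.0, -0.7, 0.3]
width: 0.587
```

Request:
{"fn": "play_rows", "kwargs": {"motion": [[0,0,0.004,0,40],[0,0,0,0,40],[0,0,0,0,40]]}}

```text
time: 23.9
tool_pos: [0.4419, 0.277, 0.0208]
tcp_rot: [3.141, -0.0, -0.0]
wrist_force: [-0.2, 0.3, 0.1]
width: 0.586
```

Request:
{"fn": "play_rows", "kwargs": {"motion": [[0,0,0.003,0,40],[0,0,0,0,40],[0,0,0,0,40]]}}

```text
time: 24.28
tool_pos: [0.4424, 0.2772, 0.0193]
tcp_rot: [-3.141, 0.0, -0.0]
wrist_force: [-3.4, -2.1, 8.9]
width: 0.588
```

Contact is at z=0.0193, as predicted. Release and rise.

Request:
{"fn": "play_rows", "kwargs": {"motion": [[0,0,0,0,70],[0,0,0,0,70],[0,0,0,0,70],[0,0,-0.02,0,72],[0,0,-0.055,0,72]]}}

```text
time: 24.9
tool_pos: [0.439, 0.2753, 0.0902]
tcp_rot: [3.137, -0.0, -0.011]
wrist_force: [0.2, 0.8, 0.7]
width: 0.841
```

Request:
{"fn": "play_rows", "kwargs": {"motion": [[0,0,-0.06,0,84],[0,0.05,-0.03,0,84],[0,0.06,0,0,84],[0,0,0,0,84],[0,0,0,0,84]]}}

```text
time: 25.52
tool_pos: [0.4419, 0.167, 0.1827]
tcp_rot: [-3.141, 0.002, 0.0]
wrist_force: [0.4, 0.4, -1.2]
width: 0.985
```

```bash
python3 look.py w12; python3 - <<'E'
from h import *
im=cv2.imread('pics/w12.png');c=camera_info('wrist');print(proj((.442,.277,.071),c))
hsv=cv2.cvtColor(im,cv2.COLOR_BGR2HSV);H,S,V=[hsv[...,i].astype(int) for i in range(3)]
for q,s in blobs((H>18)&(H<35)&(S>120)&(V>50),150): print(q,s,cast('wrist',q,.071,c))
E
```

```text
25.525 [0.4419 0.167  0.1827] [-3.1411  0.0023  0.0005] 0.9846610239146582
[205.0642 195.0061]
[203.8 194.1] [177, 168, 55, 52, 2152] [0.4429 0.278  0.071 ]
```

Request:
{"fn": "play_rows", "kwargs": {"motion": [[0.006,0.055,0,0,84],[0.006,0.055,0,0,84],[0.006,0.055,0,0,84],[0.006,0.055,0,0,84],[0.006,0.05,0,0,84]]}}

```text
time: 26.2
tool_pos: [0.4726, -0.1035, 0.1825]
tcp_rot: [-3.141, -0.003, 0.0]
wrist_force: [0.6, 0.5, 0.0]
width: 0.985
```

Request:
{"fn": "play_rows", "kwargs": {"motion": [[0,0,0,0,84],[0,0,0,0,84],[0,0,0,0,84]]}}

```text
time: 26.58
tool_pos: [0.4719, -0.1013, 0.1826]
tcp_rot: [-3.141, -0.004, 0.001]
wrist_force: [0.5, -0.2, -0.5]
width: 0.981
```

```bash
python3 look.py w13; python3 - <<'E'
from h import *
c=camera_info('wrist');print(proj((.472,-.101,.019),c))
E
```

```text
26.575 [ 0.4719 -0.1013  0.1826] [-3.141  -0.0035  0.0012] 0.9811087293249141
[325.3309 180.7975]
```

View pics/w13.png

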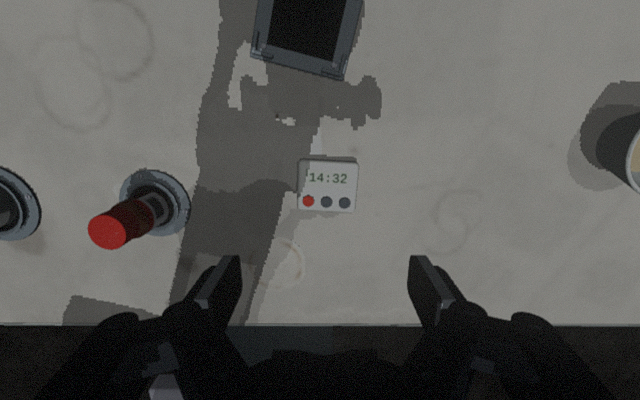

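The jar cap agrees with its seated prediction (204,194 against 205,195). The timer is at (328,186), slightly rotated, with its 58 mm side across the jaws. I measure its centre and angle.

```bash
python3 - <<'E'
from h import *
im=cv2.imread('pics/w13.png');c=camera_info('wrist');hsv=cv2.cvtColor(im,cv2.COLOR_BGR2HSV);V=hsv[...,2].astype(int)
print(V[186,285:375:3],V[145:225:3,335])
for th in (140,150,160):
    r=np.zeros(V.shape,bool);r[150:222,285:372]=1
    t=cv2.morphologyEx(((V>th)&r).astype(np.uint8),cv2.MORPH_OPEN,np.ones((3,3)))
    t=cv2.morphologyEx(t,cv2.MORPH_CLOSE,np.ones((11,11)))
    cn=max(cv2.findContours(t,cv2.RETR_EXTERNAL,cv2.CHAIN_APPROX_NONE)[0],key=cv2.contourArea)
    P=np.array([cast('wrist',p[0],.019,c)[:2] for p in cn],np.float32)
    print(th,cv2.boundingRect(cn),cv2.minAreaRect(P))
# dock angle from first view & this
c1=dict(c,pose=np.load('w1.npy'));im=cv2.imread('pics/w1.png');D=(im.max(2)<45).astype(np.uint8);m=np.zeros_like(D);m[55:122,300:372]=1
cn=max(cv2.findContours(D*m,cv2.RETR_EXTERNAL,cv2.CHAIN_APPROX_NONE)[0],key=cv2.contourArea)
P=np.array([cast('wrist',p[0],.005,c1)[:2] for p in cn],np.float32);print('dock',cv2.minAreaRect(P))
c1=dict(c,pose=np.load('w2.npy'));im=cv2.imread('pics/w2.png');D=(im.max(2)<45).astype(np.uint8);m=np.zeros_like(D);m[90:225,405:550]=1
cn=max(cv2.findContours(cv2.morphologyEx(D*m,cv2.MORPH_OPEN,np.ones((9,9))),cv2.RETR_EXTERNAL,cv2.CHAIN_APPROX_NONE)[0],key=cv2.contourArea)
P=np.array([cast('wrist',p[0],.005,c1)[:2] for p in cn],np.float32);print('dock w2',cv2.minAreaRect(P))
E
```

```text
[ 60  66  85  87  59  96 101 136 138 137 137 136 139 139 138 141 140 139
 140 142 138 136 138 137 107 133 130 134 133 134] [126 131 128 130  82  57 131 142 134 140 115 101 106 135 136 141 143 137
 137 142 140 140 122 116 130 135 134]Traceback (most recent call last):
  File "<stdin>", line 8, in <module>
ValueError: max() iterable argument is empty
```

```bash
python3 - <<'E'
from h import *
im=cv2.imread('pics/w13.png');c=camera_info('wrist');hsv=cv2.cvtColor(im,cv2.COLOR_BGR2HSV);V=hsv[...,2].astype(int)
r=np.zeros(V.shape,bool);r[193:210,302:355]=1
B=[];g=cv2.cvtColor(im,cv2.COLOR_BGR2GRAY)
for q,s in blobs((g<105)&r,15): p=cast('wrist',q,.02,c);B.append(p);print(q,s,p)
B=np.array(B);d=B[-1]-B[0];print('button dir deg',np.degrees(np.arctan2(d[1],d[0])))
cv2.imwrite('pics/tc.png',cv2.resize(im[145:225,280:380],None,fx=7,fy=7,interpolation=cv2.INTER_CUBIC))
for n,b in [('w1',(55,122,300,372)),('w2',(90,225,405,550))]:
    c1=dict(c,pose=np.load(n+'.npy'));im=cv2.imread(f'pics/{n}.png');D=(im.max(2)<45).astype(np.uint8);m=np.zeros_like(D);m[b[0]:b[1],b[2]:b[3]]=1
    cn=max(cv2.findContours(cv2.morphologyEx(D*m,cv2.MORPH_OPEN,np.ones((7,7))),cv2.RETR_EXTERNAL,cv2.CHAIN_APPROX_NONE)[0],key=cv2.contourArea)
    P=np.array([cast('wrist',p[0],.005,c1)[:2] for p in cn],np.float32);print('dock',cv2.minAreaRect(P))
E
```

```text
[308.  200.2] [303, 194, 12, 13, 111] [ 0.4503 -0.0821  0.02  ]
[326.  201.3] [321, 196, 12, 12, 109] [ 0.4491 -0.1018  0.02  ]
[344.3 202.4] [339, 197, 12, 12, 110] [ 0.4479 -0.1219  0.02  ]
button dir deg -93.44526849582203
dock ((0.630351185798645, -0.08226576447486877), (0.06537103652954102, 0.0653565376996994), 76.06343078613281)
dock ((0.6302239894866943, -0.08355093002319336), (0.06443306803703308, 0.06446055322885513), 76.64534759521484)
```

View pics/tc.png

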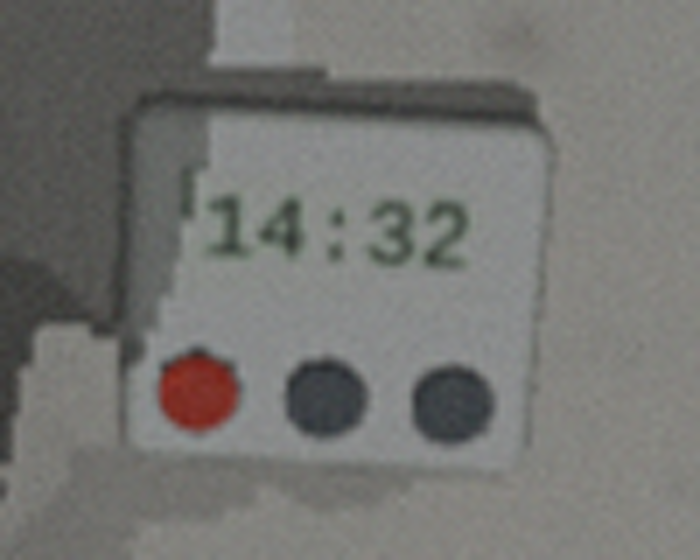

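The timer's top-face corners in the crop are (135,100), (545,125), (525,470) and (128,448). That puts its centre at about image (327.7,186.2), world (0.4655,-0.103), yaw −3.4°. The dock yaw is about −13.7°. I align and descend.

Request:
{"fn": "play_rows", "kwargs": {"motion": [[-0.0065,0.002,0,0.0095,85],[0,0,0.05,0,85],[0,0,0.05,0,85],[0,0,0.04,0,85],[0,0,0,0,85]]}}

```text
time: 27.25
tool_pos: [0.4619, -0.1029, 0.0399]
tcp_rot: [-3.138, 0.091, 0.012]
wrist_force: [0.7, 0.4, 0.6]
width: 0.996
```

Request:
{"fn": "play_rows", "kwargs": {"motion": [[0,0,0,0,85],[0,0,0.015,0,85],[0,0,0.012,0,85],[0,0,0,0,85],[0,0,0,0,85]]}}

```text
time: 27.88
tool_pos: [0.4654, -0.1051, 0.0159]
tcp_rot: [-3.14, 0.094, 0.0]
wrist_force: [0.3, -0.0, -0.9]
width: 0.993
```

Request:
{"fn": "play_rows", "kwargs": {"motion": [[0,0,0.008,0,80],[0,0,0.005,0,75],[0,0,0,0,75],[0,0,0,0,75]]}}

```text
time: 28.38
tool_pos: [0.4654, -0.105, 0.0029]
tcp_rot: [-3.14, 0.094, 0.0]
wrist_force: [0.5, 0.3, 0.5]
width: 0.879
```

Request:
{"fn": "play_rows", "kwargs": {"motion": [[0,0,0,0,50],[0,0,0,0,50],[0,0,0,0,50],[0,0,0,0,50]], "squeeze": 40}}

```text
time: 28.88
tool_pos: [0.466, -0.1051, 0.0034]
tcp_rot: [3.14, -0.094, 0.001]
wrist_force: [-0.5, -0.1, 4.9]
width: 0.758
```

Width reads 64.7 mm, so it is the 66 mm side across the jaws, which is fine for the square dock. The fingertips sit farther back at this opening, so I regrip 4 mm lower for a fuller hold.

Request:
{"fn": "play_rows", "kwargs": {"motion": [[0,0,0,0,76],[0,0,0,0,76],[0,0,0.004,0,76],[0,0,0,0,76],[0,0,0,0,76]]}}

```text
time: 29.5
tool_pos: [0.4652, -0.1049, -0.0013]
tcp_rot: [-3.14, 0.094, 0.001]
wrist_force: [0.6, -0.1, 0.1]
width: 0.89
```

Request:
{"fn": "play_rows", "kwargs": {"motion": [[0,0,0,0,50],[0,0,0,0,50],[0,0,0,0,50],[0,0,0,0,50]]}}

```text
time: 30.0
tool_pos: [0.4658, -0.1051, -0.0008]
tcp_rot: [3.14, -0.094, 0.001]
wrist_force: [-0.2, -0.2, 3.2]
width: 0.758
```

Request:
{"fn": "play_rows", "kwargs": {"motion": [[0,0,-0.03,0,50],[0,0,-0.04,0,50],[0,0,-0.04,0,50],[0,0,0,0,50]]}}

```text
time: 30.5
tool_pos: [0.4682, -0.1058, 0.1123]
tcp_rot: [3.138, -0.094, 0.011]
wrist_force: [0.4, 0.7, 0.3]
width: 0.763
```

Request:
{"fn": "play_rows", "kwargs": {"motion": [[0.0537,-0.0103,0,0,50],[0.0537,-0.0103,0,0,50],[0.0537,-0.0103,0,0,50],[0,0,0,0.0286,50],[0,0,0,0,50]]}}

```text
time: 31.12
tool_pos: [0.6269, -0.0833, 0.1062]
tcp_rot: [-3.119, 0.372, 0.007]
wrist_force: [-0.6, -0.9, -0.2]
width: 0.76
```

Request:
{"fn": "play_rows", "kwargs": {"motion": [[0,0,0,0,50],[0,0,0,0,50]]}}

```text
time: 31.38
tool_pos: [0.6272, -0.0839, 0.1086]
tcp_rot: [-3.119, 0.374, 0.001]
wrist_force: [0.8, -0.2, -1.2]
width: 0.761
```

```bash
python3 look.py w14; python3 - <<'E'
from h import *
c=camera_info('wrist');print(proj((.6305,-.0845,.005),c))
im=cv2.imread('pics/w14.png');V=im.max(2)
a=np.radians(-13.7);R=np.array([[np.cos(a),-np.sin(a)],[np.sin(a),np.cos(a)]])
for s in [(48,48),(48,-48),(-48,48),(-48,-48)]:
    q=np.array([.6305,-.0845])+R@(np.array(s)/1000);print(s,proj((*q,.005),c))
E
```

```text
31.375 [ 0.6272 -0.0839  0.1086] [-3.1193  0.3736  0.0011] 0.7608542463256481
[325.3337 194.2063]
(48, 48) [267.4567 138.6946]
(48, -48) [383.4746 138.8137]
(-48, 48) [273.5988 243.4957]
(-48, -48) [376.9128 243.6774]
```

View pics/w14.png

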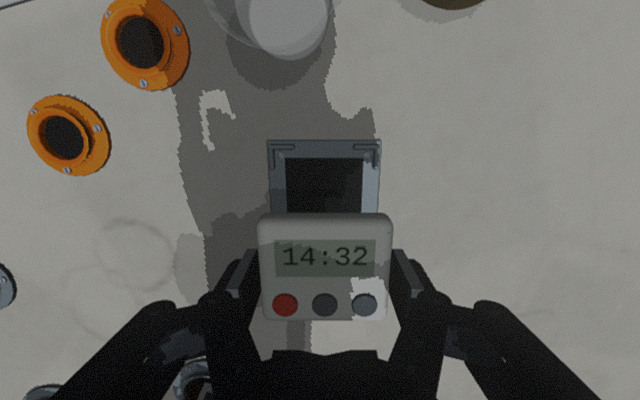

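The dock's top corners are at (267,140) and (382,139), against (267.5,138.7) and (383.5,138.8) predicted. The timer (columns 258–392) is level, parallel to the dock and centred. I lower it.

Request:
{"fn": "play_rows", "kwargs": {"motion": [[0.003,0,0.04,0,50],[0,0,0.03,0,50],[0,0,0.015,0,50],[0,0,0,0,50],[0,0,0,0,50]]}}

```text
time: 32.05
tool_pos: [0.6322, -0.0848, 0.0254]
tcp_rot: [3.119, -0.375, 0.004]
wrist_force: [0.4, -0.1, -1.1]
width: 0.76
```

Request:
{"fn": "play_rows", "kwargs": {"motion": [[0,0,0.01,0,50],[0,0,0,0,50],[0,0,0,0,50]]}}

```text
time: 32.42
tool_pos: [0.631, -0.0845, 0.014]
tcp_rot: [3.119, -0.375, 0.0]
wrist_force: [0.6, -0.0, -0.5]
width: 0.76
```

Request:
{"fn": "play_rows", "kwargs": {"motion": [[0,0,0.006,0,50],[0,0,0,0,50],[0,0,0,0,50]]}}

```text
time: 32.8
tool_pos: [0.6309, -0.0845, 0.0078]
tcp_rot: [-3.119, 0.375, 0.0]
wrist_force: [1.2, -0.1, -0.8]
width: 0.76
```

Request:
{"fn": "play_rows", "kwargs": {"motion": [[0,0,0.003,0,50],[0,0,0,0,50],[0,0,0,0,50]]}}

```text
time: 33.17
tool_pos: [0.631, -0.0845, 0.0049]
tcp_rot: [3.119, -0.375, -0.0]
wrist_force: [0.4, -0.2, -0.2]
width: 0.761
```

Request:
{"fn": "play_rows", "kwargs": {"motion": [[0,0,0.002,0,50],[0,0,0,0,50],[0,0,0,0,50]]}}

```text
time: 33.55
tool_pos: [0.6313, -0.0846, 0.0042]
tcp_rot: [3.119, -0.375, 0.001]
wrist_force: [-3.5, 0.7, 5.5]
width: 0.758
```

Contact (5.5 N) is at z=0.0042, exactly as predicted for the dock floor. I open a little, rise, and check.

Request:
{"fn": "play_rows", "kwargs": {"motion": [[0,0,0,0,76],[0,0,0,0,76],[0,0,0,0,76],[0,0,-0.02,0,80],[0,0,-0.055,0,80]]}}

```text
time: 34.17
tool_pos: [0.628, -0.084, 0.076]
tcp_rot: [-3.119, 0.375, 0.012]
wrist_force: [0.9, -0.0, -0.3]
width: 0.938
```

Request:
{"fn": "play_rows", "kwargs": {"motion": [[-0.02,0,-0.055,0,80],[-0.03,0,-0.05,0,80],[-0.03,0,-0.05,0,80],[0,0,0,0,80],[0,0,0,0,80]]}}

```text
time: 34.8
tool_pos: [0.5535, -0.0656, 0.2343]
tcp_rot: [3.119, -0.375, 0.004]
wrist_force: [0.2, 0.6, 0.0]
width: 0.931
```

```bash
python3 look.py w15; python3 -c "
from h import *
cv2.imwrite('pics/top1.png',read_camera('top')[:,:,::-1])
print(read_state()['wrist_force'])"
```

```text
34.8 [ 0.5535 -0.0656  0.2343] [ 3.1189 -0.3753  0.0037] 0.9314859592243514
[-0.0166  0.1829  0.0477]
```

View pics/w15.png

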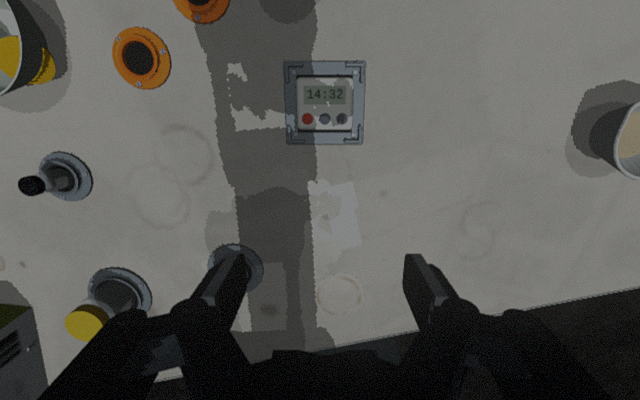

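The timer lies flat in the dock at (325,103), inside all four corners. The bottle is hidden behind the left finger, so I check everything in the top view.

```bash
python3 - <<'E'
from h import *
im=cv2.imread('pics/top1.png');cv2.imwrite('pics/t1c.png',cv2.resize(im[110:280,165:455],None,fx=2.7,fy=2.7,interpolation=cv2.INTER_CUBIC))
for p in [(.4415,.095,.083),(.623,.2655,.053),(.442,.277,.071),(.631,-.0845,.024)]: 
    q=proj(p,camera_info('top'));print(q,(q-[165,110])*2.7)
E
```

```text
[244.6383 252.3288] [215.0235 384.2877]
[187.9985 185.8561] [ 62.096  204.8115]
[179.0494 250.2758] [ 37.9335 378.7446]
[311.8258 187.6686] [396.4296 209.7051]
```

View pics/t1c.png

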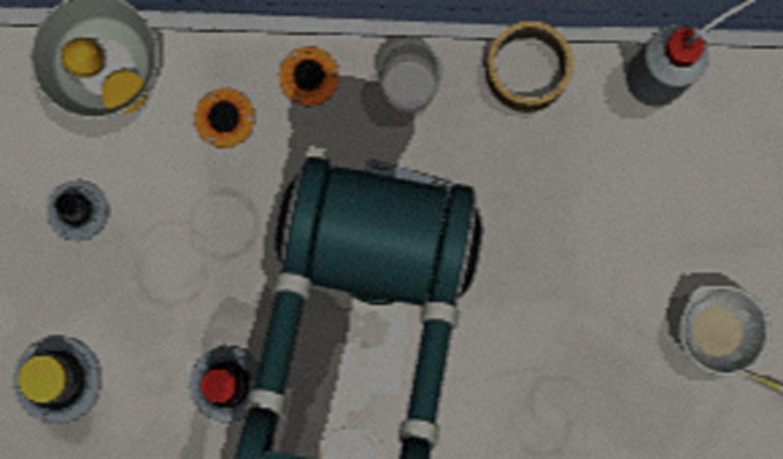

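All three caps stand in their cups, and the beaker and mortar have not moved. I hand in.

```bash
python3 -c "
from workcell import *
print(finish_job(),read_state()['time'])"
```

```text
the job is handed in; nothing more can be done
the job is handed in; nothing more can be done
```

I stowed all four things and handed the job in at about 35 s of the 102 s allowed. The vial is in the small cup, the bottle in the medium cup, the jar in the large cup, and the timer is in the dock. Each was lowered to a light contact of 4–9 N before I let go. Each contact came within 0.5 mm of the height predicted for the recess floor.

**Last checks:**
- **Containers:** in the wrist camera the three caps were within about 2 px of where they should be when standing upright on the floor.
- **Timer:** it lies flat, display up, inside all four corners of the dock.
- **Bystanders:** by eye, the beaker, the mortar and the orange look-alikes had not moved.
- **Arm:** it ended raised and clear, touching nothing.

**Where checks disagreed:**
- **Vial:** in the final top view its cap appeared about 3 px (roughly 8 mm) from prediction. I put this down to dark-on-dark edges, because its offset from the cup centre fitted an upright vial and the wrist view agreed.
- **Dock in the top view:** the arm hid it, so the timer was confirmed only by the wrist camera.
- **Bottle in the last wrist view:** a finger hid it there, but the earlier wrist view and the top view both showed it seated.

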